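Pack the olive pot's caddy

ROBOT

A 6-joint arm with a two-finger parallel gripper is mounted at the origin on the work surface. World frame = base frame: x ahead of the robot, y to its left, z up, the work surface at z = 0. Lengths are in m, angles in rad, forces in N, time in s.
With the tool pointing down it reaches from about 0.225 to 0.875 m from the base axis. Payload 3.4 kg.
Tool frame: the origin (TCP) lies between the finger pads; the fingertips stand 11 mm ahead of it and the grasp point (between the pads) lies 8 mm behind it; z points along the fingers, y is the line along which they close (so a half turn about z gives the same grasp; the last joint's range is limited). The gripper opens to 85 mm and grips with 20 to 120 N. Pads are 22 mm wide; open, the fingers measure 114 mm over their backs; the gripper's body (76 mm by 85 mm) begins 54 mm behind the grasp point. The pads swing forward as they close: fully open they stand 13 mm farther back than shut.
Start: joints at [1.046, 0.276, 1.505, -0, 1.361, -0.121], TCP at [0.226, 0.529, 0.242] pointing down, gripper open.
Joint ranges: [-2.89, 2.89], [-0.75, 2.08], [0.22, 2.7], [-1.18, 4.32], [0.11, 2.71], [-2.7, 2.7]. Speed limits (rad/s): [2.57, 2.57, 3.14, 3.14, 3.14, 3.14].

INTERFACE

Orientations are given as a unit quaternion [w, x, y, z].
In Python, from rig import manip, imaging gives the robot as it stands. The module is installed in compiled form; this text tells all that it offers.
- The arm moves only by the tool jog_arm, never from a script. Its argument "deltas" is one flat list of numbers, 7 for each row, row after row: the turn, a rotation vector about the world's x, y, z in degrees, then the shift along the world's x, y, z in mm, then the opening, from 0 (shut) to 1 (fully open). In form: [ax, ay, az, tx, ty, tz, gripper, ax, ay, az, tx, ty, tz, gripper, ...]. A call has 1 to 20 rows; each row is the pose to reach, as a shift and turn from the pose commanded when the call began; what a row does not reach only later rows make up. A row lasts 1/10 s, in which the tool goes at most 50 mm and 8.59 degrees, less where a joint would pass 70% of its speed; a pose out of reach is approached as far as the arm can. A call with a gripper value outside its range is refused whole. The fingers move at their own pace and stop on an object; "grip_force" is the grip in N (left out, the last holds). Time passes only in rows, so rows that repeat a pose let the fingers close. It gives the time, the measured TCP pose, the force, the opening and the grip force at its end, in the units of the state.
- manip.get_state(): the state, without advancing time (a new reading comes with each control period).
- imaging.get_image(name): name is "side" or "top" or "wrist"; returns the picture (400x640x3 uint8, blue, green, red); there is no depth.
- imaging.calibration(name): a dict with "mtx" (3x3 intrinsics, pixels), "dist" ([k1, k2, p1, p2, k3] as OpenCV has them; the pictures are not rectified), "cam_to_world" (4x4, takes a point from camera to world coordinates). Camera axes: x right, y down, z forward; pixel columns grow to the right and rows downward; lengths in m; the calibration is good to about 2 mm. A picture is of the moment at which its call begins: read the wrist's pose just before it. calibration takes no time and is no camera call; for the wrist camera it gives the pose at the moment of the call.
- manip.sign_off(): hands the job in; it is judged then, once.
The state is a dict: "clock": time; "qpos": joint angles; "qd": joint speeds; "effort": joint torques, N m; "position": TCP position; "ee_rot": TCP orientation; "contact_force": force on the tool from outside, world axes, zero at the start; "moment": the same for the moment, N m; "width": finger opening in m; "gripper_force": force on a finger pad.
Only numpy, scipy, OpenCV 4.12 (cv2) and the standard library are available. Lean on these libraries where they do the work, as an engineer would, in place of code of your own. Each camera call takes 0.05 s, during which the arm holds its last target. There are 200 camera calls.

TASK

Pack the shallow wooden caddy: first set the small terracotta saucer down in the middle of the round cork pad, and after that stand the olive pot upright in the saucer, gently, without dropping it. Also stand the blue sprayer upright in the square blue dish and lay the wooden plant tag lengthwise along the middle of the yellow strip. Leave the cream pot, the orange sprayer and the white tag undisturbed where they are.

Things in the scene. Friction and masses are not known exactly. Their poses are not given: they have to be found in the camera images.
- saucer_mid (a point): small round terracotta saucer, 66 mm across, 12 mm high with vertical outer wall 3 mm thick and a 4 mm floor; open side up. The point is its centre, half-way up (6 mm above its underside); z is its upward axis. It starts on the steel tray (height 0) like all loose things. (The stack of two big saucers, 150 mm across, at the edge of the steel tray is only scenery.)
- pot_mid (a point): empty olive-green glazed pot, 58 mm high, 56 mm across; nearly straight side from 14 mm above its underside to the rim, narrowing below to a foot 42 mm across; open on top, wall 4 mm. The point is on its axis, half-way up (29 mm above its underside); z is upward. Its foot sits 4 mm above the saucer's underside when seated, with about 5 mm of play all round.
- sprayer_mid (a point): blue plastic pump sprayer with a white press button on top, standing upright, 88 mm high; straight round body 40 mm across up to 56 mm, then a narrow white collar and button. The point is on its axis, 44 mm above its underside; z is upward.
- tag_mid (a point): pale wooden plant tag lying flat: 100 mm long along its x, 24 mm wide along its y, 8 mm thick, pointed at its +x end. The point is its centre, 4 mm above its underside.
- pad: round cork pad fixed in the caddy, 92 mm across, 3 mm thick; place of the saucer. Origin: centre of its underside, which lies on the caddy's floor 4 mm above the steel tray. The caddy is a fixed dark wooden tray 130 mm by 410 mm with a rim 14 mm high, its long side along the y axis of pad, dish and strip; these three lie in it in a row 130 mm apart, in any order.
- dish: square blue dish fixed in the caddy, 84 mm wide outside, 72 mm inside, base 3 mm thick, lip 9 mm high; place of the blue sprayer. Origin: centre of its underside, 4 mm above the steel tray; x and y along its sides.
- strip: yellow rectangular block fixed in the caddy, 112 mm long along its x, 52 mm wide along its y, 12 mm high; place of the wooden tag, which lies on top along the strip's x, point either way. Origin: centre of its underside, 4 mm above the steel tray.
- cream_pot_mid (a point): cream glazed pot, same shape as the olive one; not wanted, leave alone. The point is on its axis 29 mm above its underside.
- orange_sprayer_mid (a point): orange sprayer with a white button, same shape as the blue one; not wanted, leave alone. The point is on its axis 44 mm above its underside.
- white_tag_mid (a point): white plastic tag, same shape as the wooden one; not wanted, leave alone. The point is its centre, 4 mm above its underside.
Not all that is in view belongs to the job. Of the things like the part that bears sprayer_mid, leave any that is red; of the rest the larger one is meant.

How it is judged:
By the outcome, as a careful person would: the job done as asked, in the order asked, and still so for the second after the job is handed in, with the robot touching nothing.
It also fails if it takes over 122 s, if anything falls off the work surface, if the arm or the gripper's body presses on something with over 40 N, if the wrist force passes 120 N, or if a joint passes its speed limit or range.

## Working session

There is one attempt and no reset: what is moved stays moved. The work goes in short steps, Python scripts to look and compute and a tool call to move; the robot and the scene stay as the last step left them, time stands still between calls to the robot, and variables do not carry over. Pictures are saved under pics/ and viewed, at most 17 in all, crops included, and the job is handed in when it is done.

Besides the shell and the picture viewer there is one more tool, called after "Request:" by a JSON object that holds its "op" and its "data", one argument or row to a line. jog_arm: Moves the arm, as the interface text tells. Its arguments: {"type":"object","properties":{"deltas":{"type":"array"},"grip_force":{"type":"number"}},"required":["deltas"]}

```bash
mkdir -p pics; python3 - <<'E'
from rig import manip, imaging
import cv2, numpy as np
for n in ("top","side"):
    cv2.imwrite(f"pics/{n}0.png",imaging.get_image(n))
    c=imaging.calibration(n); print(n,np.round(c["mtx"],1).tolist(),np.round(c["dist"],3).tolist(),np.round(c["cam_to_world"],3).tolist())
print(manip.get_state())
E
```

```text
top [[441.6, 0.0, 317.1], [0.0, 441.6, 196.3], [0.0, 0.0, 1.0]] [-0.046, 0.0, 0.0, 0.0, 0.0] [[-0.024, -0.997, 0.076, 0.481], [-0.999, 0.026, 0.022, -0.014], [-0.024, -0.075, -0.997, 1.465], [0.0, 0.0, 0.0, 1.0]]
side [[420.3, 0.0, 315.7], [0.0, 420.3, 205.6], [0.0, 0.0, 1.0]] [-0.01, 0.0, 0.0, 0.0, 0.0] [[0.878, -0.356, 0.321, 0.242], [-0.479, -0.673, 0.564, -0.598], [0.015, -0.648, -0.761, 0.84], [0.0, 0.0, 0.0, 1.0]]
{'clock': 0.1, 'qpos': array([ 1.04598613e+00,  2.76519674e-01,  1.50601330e+00, -1.41625456e-05,
        1.36068379e+00, -1.21016029e-01]), 'qd': array([-0.00274914, -0.00212295, -0.00388759,  0.00076558,  0.00099806,
        0.00026936]), 'effort': array([ 2.58161548e-03, -4.17696011e+01, -2.46406603e+01, -2.23864222e-04,
        5.83048241e-03,  2.47849408e-05]), 'position': array([0.22571329, 0.52835514, 0.24153038]), 'ee_rot': array([-2.51122886e-04,  2.00526723e-01,  9.79687896e-01, -7.72279935e-04]), 'contact_force': array([-0.31274558,  0.32829529,  0.17345844]), 'moment': array([-0.00135022,  0.04350847,  0.00687466]), 'gripper_force': 0.0, 'width': 0.08564403039163043}
```

View pics/top0.png

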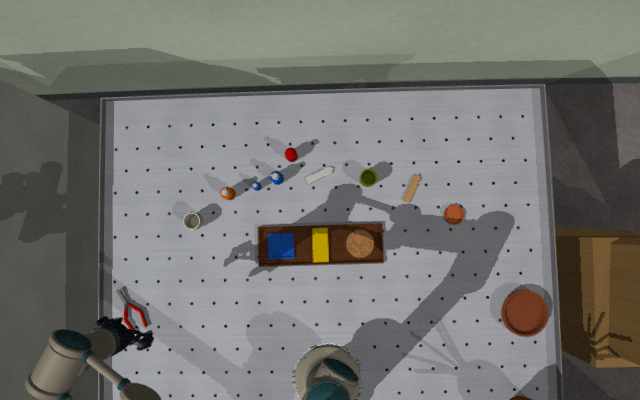

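View pics/side0.png

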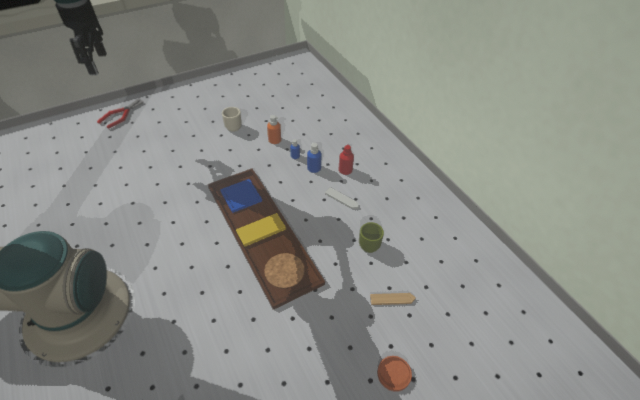

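Candidates for the blue sprayer (top view): the larger blue one at (277,178), a small blue one at (257,186), a red one at (291,155) and an orange one at (228,193). The larger blue one fits the rule, and I'll confirm it in a crop. The olive pot is at (369,177), wooden tag (412,188), saucer (454,214), pad (360,243), strip (320,245) and dish (281,246).

```bash
cat > h.py <<'E'
from rig import manip, imaging
import cv2, numpy as np
def ray(n,px,z,c=None):
    c=c or imaging.calibration(n); T=np.array(c["cam_to_world"])
    u=cv2.undistortPoints(np.array(px,float).reshape(-1,1,2),np.array(c["mtx"]),np.array(c["dist"]))[:,0]
    d=np.c_[u,np.ones(len(u))]@T[:3,:3].T; o=T[:3,3]
    return o+d*((z-o[2])/d[:,2])[:,None]
def proj(n,P,c=None):
    c=c or imaging.calibration(n); T=np.linalg.inv(np.array(c["cam_to_world"]))
    return cv2.projectPoints(np.array(P,float).reshape(-1,1,3),cv2.Rodrigues(T[:3,:3])[0],T[:3,3],np.array(c["mtx"]),np.array(c["dist"]))[0][:,0]
E
python3 - <<'E'
from h import *
t=cv2.imread("pics/top0.png")
a=cv2.resize(t[145:205,215:345],None,fx=6,fy=6,interpolation=cv2.INTER_CUBIC)
b=cv2.imread("pics/side0.png")[100:180,220:360]
b=cv2.resize(b,(390,223),interpolation=cv2.INTER_CUBIC)
o=np.zeros((590,780,3),np.uint8); o[:360]=a; o[362:585,:390]=b; cv2.imwrite("pics/c1.png",o)
d=cv2.resize(t[160:270,250:470],None,fx=3.6,fy=3.6,interpolation=cv2.INTER_CUBIC); cv2.imwrite("pics/c2.png",d)
E
```

```text
(no output)
```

View pics/c1.png

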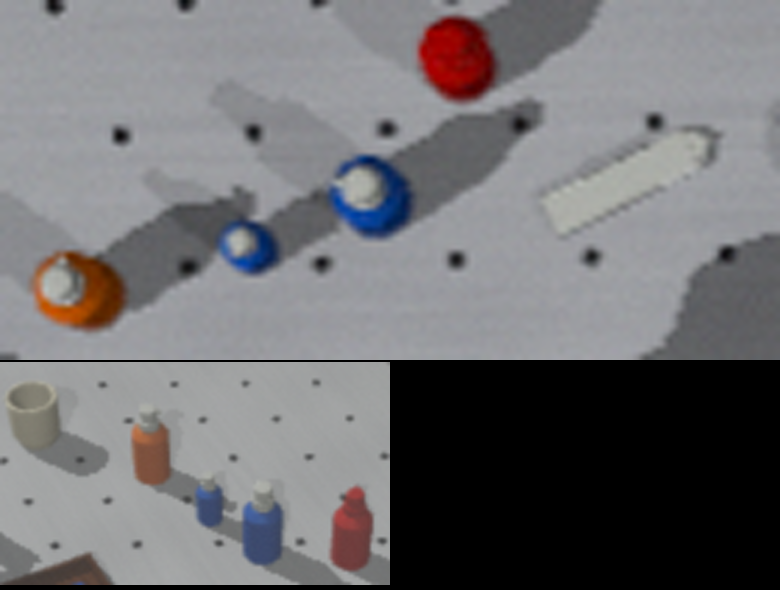

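View pics/c2.png

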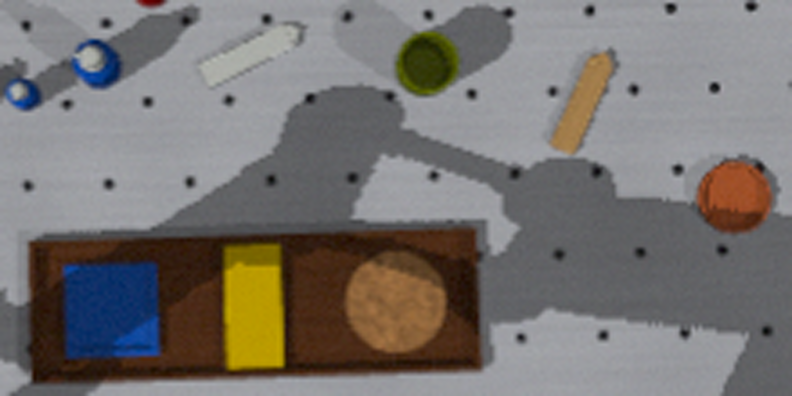

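```bash
python3 - <<'E'
from h import *
f=lambda p:(np.array(p)/3.6+[250,160])
g=lambda p:(np.array(p)/6+[215,145])
for n,p,z in [("pad",f([396,301]),.007),("strip",f([[254,306],[224,245],[281,243],[284,366],[226,370]]),.016),("dish",f([[112,310],[64,265],[158,263],[159,355],[66,357]]),.013),("saucer",f([735,197]),.012),("pot",f([428,62]),.058),("tag",f([[565,147],[607,54]]),.008),("spr",g([362,187]),.088),("small",g([241,242]),.06),("red",g([457,50]),.088),("orange",g([64,283]),.088),("cream",[192,220],.058),("whitetag",g([[555,215],[708,145]]),.008),("caddy",f([[31,241],[474,229],[480,367],[33,381]]),.018)]:
    P=ray("top",p,z); print(n,P[:,:2].round(4).tolist())
s=manip.get_state(); T=imaging.calibration("wrist"); print(np.round(T["cam_to_world"],3),T["mtx"][0][0])
E
```

```text
pad [[0.4334, -0.1183]]
strip [[0.4323, 0.011], [0.4881, 0.037], [0.4887, -0.0149], [0.3776, -0.0148], [0.3752, 0.0378]]
dish [[0.4315, 0.1405], [0.4734, 0.1837], [0.4732, 0.0977], [0.3898, 0.0985], [0.3898, 0.1833]]
saucer [[0.5201, -0.4295]]
pot [[0.6457, -0.1496]]
tag [[0.57, -0.2771], [0.6546, -0.3191]]
spr [[0.6534, 0.1468]]
small [[0.629, 0.2156]]
red [[0.7246, 0.0955]]
orange [[0.607, 0.3048]]
cream [[0.5227, 0.4218]]
whitetag [[0.6449, 0.0493], [0.6816, -0.0363]]
caddy [[0.4959, 0.2129], [0.497, -0.1901], [0.3727, -0.1913], [0.3691, 0.213]]
[[ 0.392  0.878  0.273  0.156]
 [ 0.92  -0.374 -0.119  0.559]
 [-0.003  0.298 -0.955  0.373]
 [ 0.     0.     0.     1.   ]] 284.60930737462274
```

The larger blue sprayer with the white button is at c1 (362,187). The crop shows it clearly bigger than the small blue one at c1 (241,242), and the red one has a red top. The measured places are 130 mm apart and line up with world y, as they should be. First I'll hover over the saucer.

Request:
{"op": "jog_arm", "data": {
  "deltas": [0, 0, 23, 294, -958, -40, 1, 0, 0, 23, 294, -958, -40, 1, 0, 0, 23, 294, -958, -40, 1, 0, 0, 23, 294, -958, -40, 1, 0, 0, 23, 294, -958, -40, 1, 0, 0, 23, 294, -958, -40, 1, 0, 0, 23, 294, -958, -40, 1, 0, 0, 23, 294, -958, -40, 1, 0, 0, 23, 294, -958, -40, 1, 0, 0, 23, 294, -958, -40, 1, 0, 0, 23, 294, -958, -40, 1, 0, 0, 23, 294, -958, -40, 1, 0, 0, 23, 294, -958, -40, 1, 0, 0, 23, 294, -958, -40, 1, 0, 0, 23, 294, -958, -40, 1, 0, 0, 23, 294, -958, -40, 1, 0, 0, 23, 294, -958, -40, 1, 0, 0, 23, 294, -958, -40, 1, 0, 0, 23, 294, -958, -40, 1, 0, 0, 23, 294, -958, -40, 1],
  "grip_force": 30
}}

```text
clock: 2.1
position: [0.5187, -0.4267, 0.2017]
ee_rot: [-0.0, 0.001, 1.0, 0.001]
contact_force: [0.9, 0.2, -0.6]
width: 0.0853
gripper_force: 0.0
```

```bash
python3 - <<'E'
from h import *
c=imaging.calibration("wrist"); im=imaging.get_image("wrist"); s=manip.get_state(); print(s["position"],s["qpos"])
cv2.imwrite("pics/w1.png",im)
import pickle; pickle.dump(c,open("w1.pkl","wb"))
print(proj("wrist",[[.520,-.4295,.012],[.52,-.4295,0]],c))
E
```

```text
[ 0.52090015 -0.43600555  0.20001661] [-0.7970924   0.45207279  1.33595472 -0.00424245  1.34613194 -2.36109946]
[[313.91080101 184.56888045]
 [313.99888232 182.22461881]]
```

View pics/w1.png

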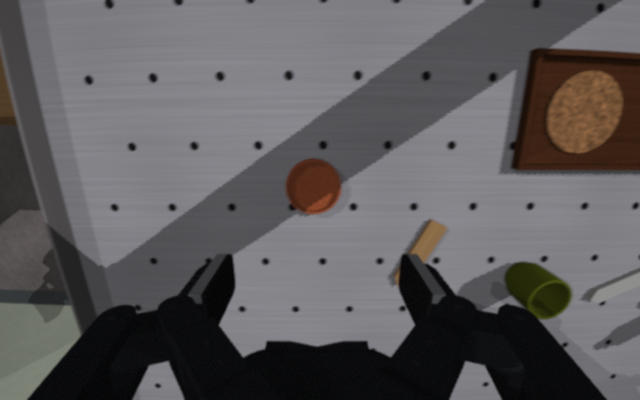

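The saucer is at (314,185), where it was predicted to be. I'll descend.

Request:
{"op": "jog_arm", "data": {
  "deltas": [0, 0, 0, 0, 0, -40, 1, 0, 0, 0, 0, 0, -80, 1, 0, 0, 0, 0, 0, -120, 1, 0, 0, 0, 0, 0, -150, 1, 0, 0, 0, 0, 0, -165, 1, 0, 0, 0, 0, 0, -175, 1, 0, 0, 0, 0, 0, -182, 1, 0, 0, 0, 0, 0, -188, 1, 0, 0, 0, 0, 0, -188, 1, 0, 0, 0, 0, 0, -188, 1]
}}

```text
clock: 3.15
position: [0.5191, -0.4253, 0.0155]
ee_rot: [0.001, 0.001, 1.0, -0.001]
contact_force: [0.3, -0.1, 0.6]
width: 0.0856
gripper_force: 0.0
```

```bash
python3 - <<'E'
from h import *
c=imaging.calibration("wrist"); im=imaging.get_image("wrist"); s=manip.get_state(); print(s["position"],s["contact_force"])
cv2.imwrite("pics/w2.png",im)
print(proj("wrist",[[.520,-.4295,.012],[.52,-.4295,0]],c))
E
```

```text
[ 0.51911515 -0.42531938  0.01552382] [-0.42002389 -0.01474593  0.89262421]
[[308.23494406 265.5926182 ]
 [308.85815871 255.00144653]]
```

View pics/w2.png

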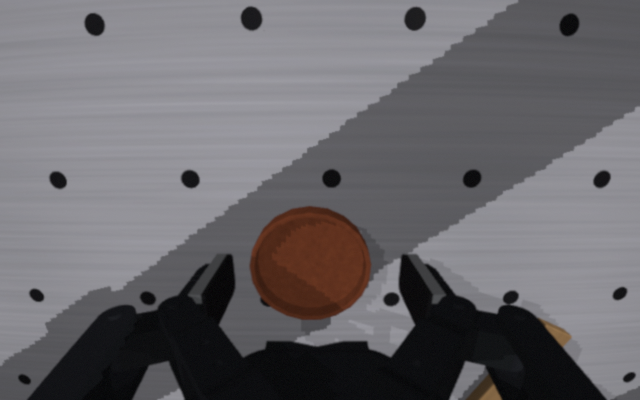

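```bash
python3 - <<'E'
from h import *
for i in range(3):
    s=manip.get_state(); print(s["position"],s["qd"].round(3))
    imaging.get_image("top")
print(ray("wrist",[[310,262]],.012))
E
```

```text
[ 0.51911515 -0.42531938  0.01552382] [-0.    -0.001  0.     0.     0.002  0.   ]
[ 0.51907195 -0.42531259  0.01555578] [ 0.     0.001  0.003  0.    -0.    -0.001]
[ 0.51898949 -0.42524123  0.01541633] [-0.001  0.002  0.003  0.    -0.002 -0.   ]
[[ 0.51755452 -0.42839364  0.012     ]]
```

Request:
{"op": "jog_arm", "data": {
  "deltas": [0, 0, 0, 0, -3.5, 0, 1, 0, 0, 0, 0, -3.5, -5, 1, 0, 0, 0, 0, -3.5, -9.5, 1, 0, 0, 0, 0, -3.5, -9.5, 1, 0, 0, 0, 0, -3.5, -9.5, 0.6, 0, 0, 0, 0, -3.5, -9.5, 0.5, 0, 0, 0, 0, -3.5, -9.5, 0.4, 0, 0, 0, 0, -3.5, -9.5, 0.4, 0, 0, 0, 0, -3.5, -9.5, 0.4, 0, 0, 0, 0, -3.5, -9.5, 0.4]
}}

```text
clock: 4.35
position: [0.5188, -0.4284, 0.0053]
ee_rot: [0.0, 0.001, 1.0, -0.0]
contact_force: [-0.6, 0.0, 3.7]
width: 0.0648
gripper_force: 33.5
```

Request:
{"op": "jog_arm", "data": {
  "deltas": [0, 0, 0, 0, 0, 10, 0.4, 0, 0, 0, 0, 0, 30, 0.4, 0, 0, 0, 0, 0, 60, 0.4, 0, 0, 0, 0, 0, 90, 0.4, 0, 0, 0, 0, 0, 100, 0.4, 0, 0, 0, 0, 0, 100, 0.4, 0, 0, 0, 0, 0, 100, 0.4]
}}

```text
clock: 5.05
position: [0.518, -0.4277, 0.1039]
ee_rot: [-0.001, 0.001, 1.0, 0.001]
contact_force: [-0.2, 0.2, -1.1]
width: 0.0648
gripper_force: 33.6
```

```bash
python3 - <<'E'
from h import *
im=imaging.get_image("wrist"); s=manip.get_state(); print(s["position"],s["width"],s["contact_force"])
cv2.imwrite("pics/w3.png",im[180:360,180:460].repeat(2,0).repeat(2,1))
E
```

```text
[ 0.5177204  -0.42742802  0.10323282] 0.06497265515554086 [ 0.71046658  0.75124237 -0.53743923]
```

View pics/w3.png

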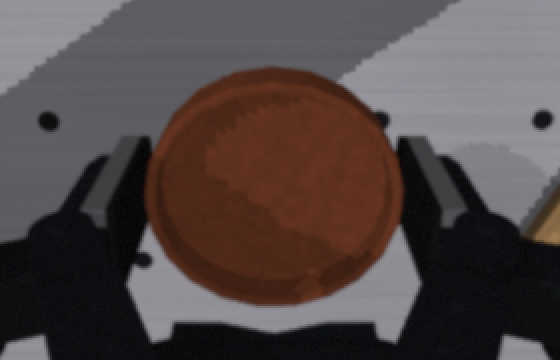

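Request:
{"op": "jog_arm", "data": {
  "deltas": [0, 0, 0, -11, 40, 0, 0.4, 0, 0, 0, -22, 80, 0, 0.4, 0, 0, 0, -33, 120, 0, 0.4, 0, 0, 0, -44, 160, 0, 0.4, 0, 0, 0, -55, 200, 0, 0.4, 0, 0, 0, -66, 240, 0, 0.4, 0, 0, 0, -77, 280, 0, 0.4, 0, 0, 0, -82, 300, 0, 0.4, 0, 0, 0, -84, 309, 0, 0.4, 0, 0, 0, -84, 309, 0, 0.4, 0, 0, 0, -84, 309, 0, 0.4, 0, 0, 0, -84, 309, 0, 0.4, 0, 0, 0, -84, 309, 0, 0.4]
}}

```text
clock: 6.4
position: [0.4351, -0.1204, 0.1049]
ee_rot: [0.0, 0.002, 1.0, -0.0]
contact_force: [0.2, -0.3, -0.9]
width: 0.0648
gripper_force: 33.6
```

```bash
python3 - <<'E'
from h import *
s=manip.get_state(); c=imaging.calibration("wrist"); im=imaging.get_image("wrist"); print(s["position"],s["width"])
cv2.imwrite("pics/w4.png",im)
h=s["position"][2]-.0053
print("saucer", ray("wrist",[[317,273.5]],h+.012,c))
print("pad proj",proj("wrist",[[.4334,-.1183,.007]],c))
# pad outline by colour
hsv=cv2.cvtColor(im,cv2.COLOR_BGR2HSV); print(hsv[240,317],[hsv[r,317].tolist() for r in range(100,360,20)])
E
```

```text
[ 0.43510153 -0.12042853  0.10489439] 0.06476448849895076
saucer [[ 0.43464113 -0.11995394  0.11159439]]
pad proj [[318.90746483 206.40062928]]
[  9 170 171] [[116, 10, 173], [124, 10, 172], [9, 156, 49], [14, 133, 177], [14, 135, 134], [14, 131, 150], [9, 171, 143], [9, 170, 171], [9, 169, 173], [9, 169, 140], [9, 175, 92], [8, 166, 80], [124, 10, 177]]
```

View pics/w4.png

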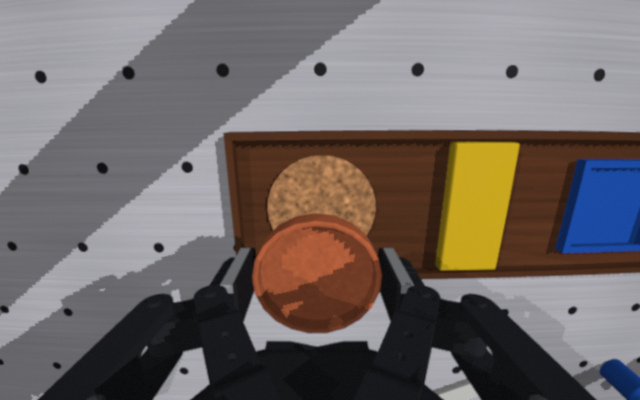

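```bash
python3 - <<'E'
from h import *
print(ray("wrist",[[322,155],[267,207],[377,205]],.007), ray("wrist",[[449,142],[519,144],[497,270],[437,268]],.016))
print(proj("wrist",[[.4334+.046,-.1183,.007],[.4334,-.1183+.046,.007],[.4334,-.1183-.046,.007]]))
E
```

```text
[[ 0.38995334 -0.11564375  0.007     ]
 [ 0.43369705 -0.16215145  0.007     ]
 [ 0.43213804 -0.06896751  0.007     ]] [[ 0.37866151 -0.01831394  0.016     ]
 [ 0.37966632  0.03780918  0.016     ]
 [ 0.49056123  0.0410881   0.016     ]
 [ 0.48770286 -0.01407708  0.016     ]]
[[318.73209619 255.40329528]
 [372.99146598 206.4282865 ]
 [264.45486963 206.67201374]]
```

Pad centre in the wrist view is about (322,206), a little to the right of the saucer at (317,273), so I shift +2.5 mm in y and lower.

Request:
{"op": "jog_arm", "data": {
  "deltas": [0, 0, 0, 0, 2.5, -25, 0.4, 0, 0, 0, 0, 2.5, -50, 0.4, 0, 0, 0, 0, 2.5, -70, 0.4, 0, 0, 0, 0, 2.5, -80, 0.4, 0, 0, 0, 0, 2.5, -85, 0.4, 0, 0, 0, 0, 2.5, -88, 0.4, 0, 0, 0, 0, 2.5, -90, 0.4, 0, 0, 0, 0, 2.5, -90, 0.4, 0, 0, 0, 0, 2.5, -90, 0.4]
}}

```text
clock: 7.35
position: [0.435, -0.117, 0.0155]
ee_rot: [0.001, 0.001, 1.0, -0.0]
contact_force: [0.1, -0.5, -1.3]
width: 0.0648
gripper_force: 33.6
```

Request:
{"op": "jog_arm", "data": {
  "deltas": [0, 0, 0, 0, 0, -1, 0.4, 0, 0, 0, 0, 0, -2, 0.4, 0, 0, 0, 0, 0, -3, 0.4, 0, 0, 0, 0, 0, -3, 0.4]
}}

```text
clock: 7.75
position: [0.4347, -0.1169, 0.0123]
ee_rot: [0.0, 0.001, 1.0, -0.0]
contact_force: [-1.6, -0.6, 2.9]
width: 0.0648
gripper_force: 33.9
```

Request:
{"op": "jog_arm", "data": {
  "deltas": [0, 0, 0, 0, 0, 0, 0.85, 0, 0, 0, 0, 0, 0, 0.9, 0, 0, 0, 0, 0, 0, 0.9, 0, 0, 0, 0, 0, 0, 0.9, 0, 0, 0, 0, 0, 10, 0.9, 0, 0, 0, 0, 0, 40, 0.9, 0, 0, 0, 0, 0, 90, 1, 0, 0, 0, 0, 0, 130, 1, 0, 0, 0, 0, 0, 130, 1, 0, 0, 0, 0, 0, 130, 1, 0, 0, 0, 0, 0, 130, 1]
}}

```text
clock: 8.85
position: [0.4336, -0.1164, 0.1413]
ee_rot: [-0.001, 0.001, 1.0, 0.0]
contact_force: [-0.5, 0.3, -0.1]
width: 0.0854
gripper_force: 0.0
```

```bash
python3 - <<'E'
from h import *
s=manip.get_state(); c=imaging.calibration("wrist"); im=imaging.get_image("wrist"); print(s["position"],s["width"])
cv2.imwrite("pics/w5.png",im)
print(proj("wrist",[[.4347,-.1169,.019],[.4347,-.1169,.007]],c))
E
```

```text
[ 0.43356657 -0.11638493  0.14128175] 0.0854431386541095
[[315.76092926 201.46898335]
 [315.79423553 197.89098118]]
```

View pics/w5.png

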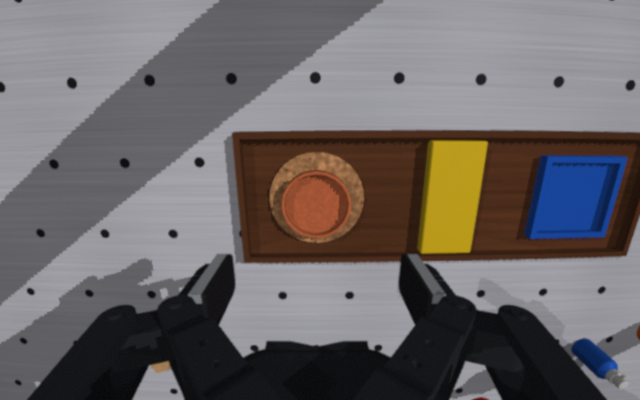

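```bash
python3 - <<'E'
from h import *
im=cv2.imread("pics/w5.png"); c=imaging.calibration("wrist")
hsv=cv2.cvtColor(im,cv2.COLOR_BGR2HSV); roi=np.zeros(im.shape[:2],np.uint8); roi[145:250,262:372]=1
cork=((hsv[...,0]>11)&(hsv[...,0]<22)&(hsv[...,2]>85)&(hsv[...,1]>90)).astype(np.uint8)*roi
red=((hsv[...,0]<=10)&(hsv[...,1]>135)&(hsv[...,2]>90)).astype(np.uint8)*roi
for n,m,z in (("pad",cork|red,.007),("saucer",red,.019)):
    k=max(cv2.findContours(cv2.morphologyEx(m,cv2.MORPH_OPEN,np.ones((3,3))),0,1)[0],key=cv2.contourArea)
    k=cv2.convexHull(k)[:,0]; P=ray("wrist",k,z,c)[:,:2].astype(np.float32)
    print(n,cv2.boundingRect(k),cv2.fitEllipse(P*1000))
E
```

```text
pad (269, 151, 96, 93) ((435.2586364746094, -116.04999542236328), (91.90612030029297, 93.10222625732422), 100.046630859375)
saucer (281, 170, 70, 68) ((437.88916015625, -116.78673553466797), (65.092529296875, 66.45408630371094), 85.76212310791016)
```

The fits give the right sizes (92 and 66 mm) and put the saucer 2.6 mm off centre in +x. That is cheap to fix, so I'll regrasp and shift it.

Request:
{"op": "jog_arm", "data": {
  "deltas": [0, 0, 0, 0, 0, -45, 1, 0, 0, 0, 0, 0, -90, 1, 0, 0, 0, 0, 0, -115, 1, 0, 0, 0, 0, 0, -125, 1, 0, 0, 0, 0, 0, -130, 1, 0, 0, 0, 0, 0, -130, 0.6, 0, 0, 0, 0, 0, -130, 0.4, 0, 0, 0, 0, 0, -130, 0.4, 0, 0, 0, 0, 0, -130, 0.4, 0, 0, 0, 0, 0, -130, 0.4, 0, 0, 0, 0, 0, -126, 0.4, 0, 0, 0, -2.5, 0.7, -124, 0.4, 0, 0, 0, -2.5, 0.7, -124, 0.4, 0, 0, 0, -2.5, 0.7, -128, 0.4, 0, 0, 0, -2.5, 0.7, -129, 0.4, 0, 0, 0, -2.5, 0.7, -130, 0.4, 0, 0, 0, -2.5, 0.7, -130, 0.4, 0, 0, 0, -2.5, 0.7, -130, 0.4]
}}

```text
clock: 10.7
position: [0.4319, -0.1161, 0.0129]
ee_rot: [-0.0, 0.001, 1.0, 0.0]
contact_force: [-3.4, 1.3, 13.8]
width: 0.0648
gripper_force: 34.6
```

Request:
{"op": "jog_arm", "data": {
  "deltas": [0, 0, 0, 0, 0, 0, 0.85, 0, 0, 0, 0, 0, 0, 0.9, 0, 0, 0, 0, 0, 0, 0.9, 0, 0, 0, 0, 0, 0, 0.9, 0, 0, 0, 0, 0, 10, 0.9, 0, 0, 0, 0, 0, 40, 0.9, 0, 0, 0, 0, 0, 90, 1, 0, 0, 0, 0, 0, 130, 1, 0, 0, 0, 0, 0, 130, 1, 0, 0, 0, 0, 0, 130, 1, 0, 0, 0, 0, 0, 130, 1]
}}

```text
clock: 11.8
position: [0.4311, -0.1157, 0.1413]
ee_rot: [-0.001, 0.001, 1.0, 0.0]
contact_force: [-0.4, -0.0, -1.1]
width: 0.0857
gripper_force: 0.0
```

```bash
cat >> h.py <<'E'
def padfit(im,c):
    hsv=cv2.cvtColor(im,cv2.COLOR_BGR2HSV); roi=np.zeros(im.shape[:2],np.uint8); roi[145:252,262:372]=1
    cork=((hsv[...,0]>11)&(hsv[...,0]<22)&(hsv[...,2]>85)&(hsv[...,1]>90)).astype(np.uint8)*roi
    red=((hsv[...,0]<=10)&(hsv[...,1]>135)&(hsv[...,2]>90)).astype(np.uint8)*roi
    for n,m,z in (("pad",cork|red,.007),("saucer",red,.019)):
        k=max(cv2.findContours(cv2.morphologyEx(m,cv2.MORPH_OPEN,np.ones((3,3))),0,1)[0],key=cv2.contourArea)
        k=cv2.convexHull(k)[:,0]; P=ray("wrist",k,z,c)[:,:2].astype(np.float32)
        print(n,cv2.boundingRect(k),cv2.fitEllipse(P*1000))
E
python3 - <<'E'
from h import *
s=manip.get_state(); c=imaging.calibration("wrist"); im=imaging.get_image("wrist"); print(s["position"],s["width"])
padfit(im,c)
E
```

```text
[ 0.43105901 -0.11568498  0.14126795] 0.08574390079396288
pad (269, 154, 95, 92) ((435.8337097167969, -116.34996795654297), (92.29098510742188, 93.44287872314453), 84.5093765258789)
saucer (281, 169, 70, 68) ((435.1595764160156, -116.1233139038086), (65.31916046142578, 66.6937026977539), 90.5737533569336)
```

The saucer is now within 1 mm of the pad centre. Next is the olive pot.

Request:
{"op": "jog_arm", "data": {
  "deltas": [0, 0, 0, 40, -6, 0, 1, 0, 0, 0, 80, -12, 0, 1, 0, 0, 0, 120, -18, 0, 1, 0, 0, 0, 160, -24, 0, 1, 0, 0, 0, 200, -32, 0, 1, 0, 0, 0, 214, -34, 0, 1, 0, 0, 0, 214, -34, 0, 1, 0, 0, 0, 214, -34, 0, 1, 0, 0, 0, 214, -34, 0, 1]
}}

```text
clock: 12.75
position: [0.6443, -0.1497, 0.1411]
ee_rot: [-0.002, 0.001, 1.0, 0.001]
contact_force: [-0.2, -0.1, -0.1]
width: 0.0852
gripper_force: 0.0
```

```bash
python3 - <<'E'
from h import *
s=manip.get_state(); c=imaging.calibration("wrist"); im=imaging.get_image("wrist"); print(s["position"],s["width"])
cv2.imwrite("pics/w6.png",im)
print(proj("wrist",[[.6457,-.1496,.058],[.6457,-.1496,.0]],c))
E
```

```text
[ 0.64425557 -0.14966221  0.14105666] 0.08516001544092332
[[316.33805214 216.17623098]
 [316.37498489 196.47501854]]
```

View pics/w6.png

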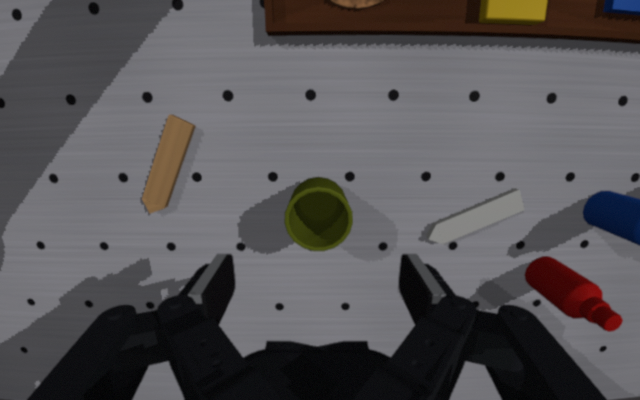

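Pot rim is at (318,217), as predicted within 2 px. Descending to grip at mid-height.

Request:
{"op": "jog_arm", "data": {
  "deltas": [0, 0, 0, 2, 1, -40, 1, 0, 0, 0, 2, 1, -75, 1, 0, 0, 0, 2, 1, -95, 1, 0, 0, 0, 2, 1, -105, 1, 0, 0, 0, 2, 1, -110, 1, 0, 0, 0, 2, 1, -110, 1, 0, 0, 0, 2, 1, -110, 0.7, 0, 0, 0, 2, 1, -110, 0.5, 0, 0, 0, 2, 1, -110, 0.4, 0, 0, 0, 2, 1, -110, 0.4, 0, 0, 0, 2, 1, -110, 0.4, 0, 0, 0, 2, 1, -110, 0.4]
}}

```text
clock: 14.0
position: [0.649, -0.1493, 0.0336]
ee_rot: [0.001, 0.001, 1.0, -0.0]
contact_force: [0.0, 0.4, 6.2]
width: 0.0546
gripper_force: 31.4
```

Request:
{"op": "jog_arm", "data": {
  "deltas": [0, 0, 0, 0, 0, 8, 0.4, 0, 0, 0, 0, 0, 25, 0.4, 0, 0, 0, 0, 0, 50, 0.4, 0, 0, 0, 0, 0, 75, 0.4, 0, 0, 0, 0, 0, 80, 0.4, 0, 0, 0, -30, 5, 80, 0.4, 0, 0, 0, -65, 10, 80, 0.4, 0, 0, 0, -100, 15, 80, 0.4, 0, 0, 0, -135, 20, 80, 0.4, 0, 0, 0, -170, 25, 80, 0.4, 0, 0, 0, -200, 30, 80, 0.4, 0, 0, 0, -210, 33, 80, 0.4, 0, 0, 0, -213, 33, 80, 0.4, 0, 0, 0, -213, 33, 80, 0.4, 0, 0, 0, -213, 33, 80, 0.4, 0, 0, 0, -213, 33, 80, 0.4]
}}

```text
clock: 15.6
position: [0.4365, -0.1166, 0.112]
ee_rot: [0.0, 0.001, 1.0, -0.0]
contact_force: [-0.3, 0.5, -0.5]
width: 0.0545
gripper_force: 32.0
```

```bash
python3 - <<'E'
from h import *
s=manip.get_state(); c=imaging.calibration("wrist"); im=imaging.get_image("wrist"); print(s["position"],s["width"])
cv2.imwrite("pics/w7.png",im)
import pickle; pickle.dump(c,open("w7.pkl","wb"))
E
```

```text
[ 0.43652958 -0.11660419  0.11198443] 0.05453970614189973
```

View pics/w7.png

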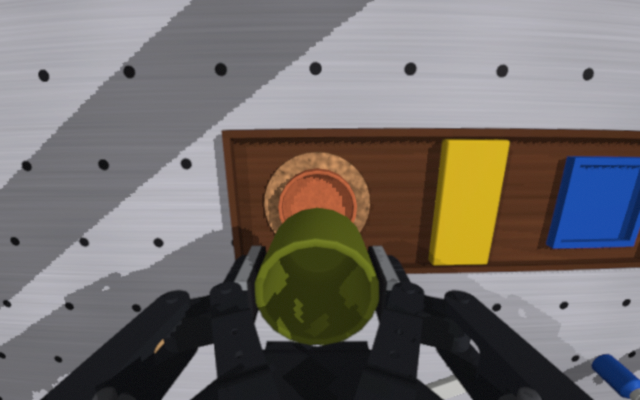

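```bash
python3 - <<'E'
from h import *
im=cv2.imread("pics/w7.png"); import pickle; c=pickle.load(open("w7.pkl","rb"))
for z in (.1364,): print("pot",ray("wrist",[[317.5,292],[256,290],[379,290],[317.5,239],[317.5,345]],z,c).round(4).tolist())
print("saucer top/left/right",ray("wrist",[[316.5,169.5],[278,200],[355,200]],.019,c).round(4).tolist())
E
```

```text
pot [[0.4346, -0.1159, 0.1364], [0.4337, -0.1428, 0.1364], [0.4337, -0.089, 0.1364], [0.4092, -0.1159, 0.1364], [0.464, -0.1159, 0.1364]]
saucer top/left/right [[0.4024, -0.1165, 0.019], [0.4278, -0.1482, 0.019], [0.4278, -0.0849, 0.019]]
```

Pot in hand: rim centre (317.5,292). Saucer: top edge (316,169). They agree within about 1 mm, so I'll lower gently.

Request:
{"op": "jog_arm", "data": {
  "deltas": [0, 0, 0, -1, -0.5, -15, 0.4, 0, 0, 0, -1, -0.5, -35, 0.4, 0, 0, 0, -1, -0.5, -50, 0.4, 0, 0, 0, -1, -0.5, -58, 0.4, 0, 0, 0, -1, -0.5, -61, 0.4, 0, 0, 0, -1, -0.5, -63, 0.4, 0, 0, 0, -1, -0.5, -64, 0.4, 0, 0, 0, -1, -0.5, -65, 0.4, 0, 0, 0, -1, -0.5, -65, 0.4, 0, 0, 0, -1, -0.5, -65, 0.4]
}}

```text
clock: 16.65
position: [0.4343, -0.1167, 0.0473]
ee_rot: [0.0, 0.001, 1.0, -0.0]
contact_force: [1.0, -0.3, -1.1]
width: 0.0545
gripper_force: 32.0
```

Request:
{"op": "jog_arm", "data": {
  "deltas": [0, 0, 0, 0, 0, -1, 0.4, 0, 0, 0, 0, 0, -1.5, 0.4, 0, 0, 0, 0, 0, -2, 0.4, 0, 0, 0, 0, 0, -2.5, 0.4, 0, 0, 0, 0, 0, -2.5, 0.4, 0, 0, 0, 0, 0, -2.5, 0.4]
}}

```text
clock: 17.25
position: [0.4342, -0.1167, 0.0447]
ee_rot: [0.0, 0.001, 1.0, 0.0]
contact_force: [-0.0, 0.7, 2.0]
width: 0.0543
gripper_force: 32.2
```

Request:
{"op": "jog_arm", "data": {
  "deltas": [0, 0, 0, 0, 0, 0, 0.7, 0, 0, 0, 0, 0, 0, 0.8, 0, 0, 0, 0, 0, 0, 0.9, 0, 0, 0, 0, 0, 0, 0.9, 0, 0, 0, 0, 0, 10, 0.9, 0, 0, 0, 0, 0, 40, 0.9, 0, 0, 0, 0, 0, 80, 1, 0, 0, 0, 0, 0, 120, 1, 0, 0, 0, 0, 0, 120, 1, 0, 0, 0, 0, 0, 120, 1, 0, 0, 0, 0, 0, 120, 1]
}}

```text
clock: 18.35
position: [0.4332, -0.1163, 0.1639]
ee_rot: [-0.001, 0.001, 1.0, 0.0]
contact_force: [-0.1, 0.5, -0.5]
width: 0.0853
gripper_force: 0.0
```

```bash
python3 - <<'E'
from h import *
s=manip.get_state(); im=imaging.get_image("wrist"); print(s["position"],s["width"])
t=imaging.get_image("side")[190:320,200:380]
o=np.zeros((400,760,3),np.uint8); o[:300,:360]=cv2.resize(im[100:300,200:440],(360,300)); o[:289,360:]=cv2.resize(t,(400,289),interpolation=cv2.INTER_CUBIC)
cv2.imwrite("pics/w8.png",o)
print(proj("top",[[.6534,.1468,.088]]))
E
```

```text
[ 0.43317613 -0.11625341  0.16386577] 0.0853133701138745
[[275.34449871 176.15982931]]
```

View pics/w8.png

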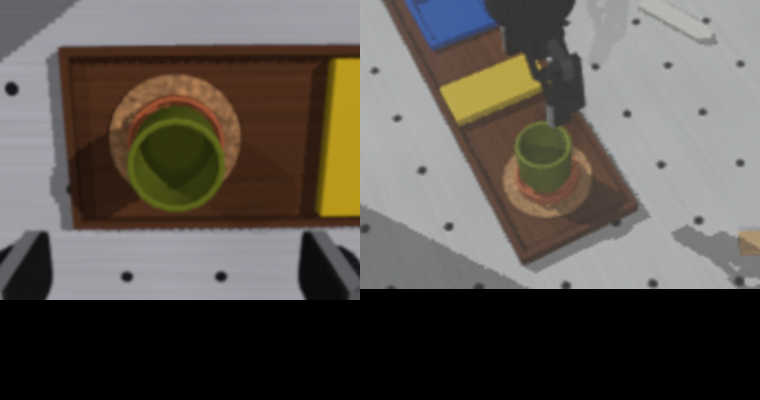

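The olive pot stands upright in the saucer (wrist and side views). Next I hover over the blue sprayer, with the fingers turned 45° to stay clear of its neighbours.

Request:
{"op": "jog_arm", "data": {
  "deltas": [0, 0, -7, 30, 36, 0, 1, 0, 0, -14, 60, 72, 0, 1, 0, 0, -21, 90, 108, 0, 1, 0, 0, -28, 120, 144, 0, 1, 0, 0, -35, 150, 180, 0, 1, 0, 0, -42, 180, 216, 0, 1, 0, 0, -45, 210, 250, 0, 1, 0, 0, -45, 220, 263, 0, 1, 0, 0, -45, 220, 263, 0, 1, 0, 0, -45, 220, 263, 0, 1, 0, 0, -45, 220, 263, 0, 1]
}}

```text
clock: 19.55
position: [0.653, 0.1453, 0.1637]
ee_rot: [-0.001, 0.384, 0.923, -0.001]
contact_force: [-1.0, -0.2, 0.2]
width: 0.0854
gripper_force: 0.0
```

```bash
python3 - <<'E'
from h import *
s=manip.get_state(); c=imaging.calibration("wrist"); im=imaging.get_image("wrist"); print(s["position"],s["ee_rot"])
print(proj("wrist",[[.6534,.1468,.088],[.6534,.1468,.056],[.6534,.1468,0],[.629,.2156,.06],[.7246,.0955,.088]],c))
cv2.imwrite("pics/w9.png",im)
import pickle; pickle.dump(c,open("w9.pkl","wb"))
E
```

```text
[0.65296631 0.14531924 0.16371274] [-9.07894299e-04  3.84096968e-01  9.23292008e-01 -7.50435554e-04]
[[318.21670225 216.63713662]
 [318.1101067  204.20801976]
 [317.97471566 188.46842186]
 [357.26028141 127.18387303]
 [334.44090329 310.29928655]]
```

View pics/w9.png

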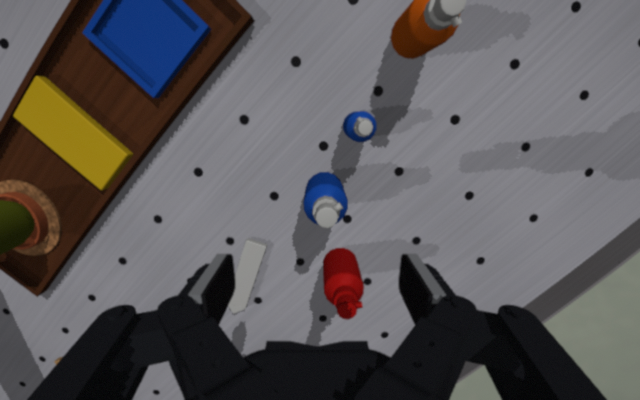

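```bash
python3 - <<'E'
from h import *
import pickle; c=pickle.load(open("w9.pkl","rb"))
im=cv2.imread("pics/w9.png"); hsv=cv2.cvtColor(im,cv2.COLOR_BGR2HSV)
m=((hsv[...,0]>100)&(hsv[...,0]<125)&(hsv[...,1]>140)).astype(np.uint8)
m[:,:290]=0; m[:150]=0
print(cv2.boundingRect(m))
print("button",ray("wrist",[[326,214]],.088,c), "top of body centre", ray("wrist",[[326,206]],.056,c),"base",ray("wrist",[[325,193]],0.,c))
t=cv2.imread("pics/top0.png"); h2=cv2.cvtColor(t,cv2.COLOR_BGR2HSV)
m=((h2[...,0]>100)&(h2[...,0]<125)&(h2[...,1]>140)).astype(np.uint8); m[:,:264]=0;m[215:]=0; m[:,300:]=0
print(cv2.boundingRect(m))
print("predict top silhouettes for centre", [ (p.min(0),p.max(0)) for p in [proj("top",[[x+.02*np.cos(a),y+.02*np.sin(a),z] for a in np.linspace(0,6.28,40) for z in (0,.056)]) for x,y in ((.6534,.1468),(.6534,.1415))]])
E
```

```text
(304, 173, 237, 227)
button [[0.65612032 0.15256489 0.088     ]] top of body centre [[0.6594987 0.1505418 0.056    ]] base [[0.66228345 0.14857652 0.        ]]
(270, 171, 13, 13)
predict top silhouettes for centre [(array([270.33920766, 171.19632377]), array([284.41411964, 185.27952557])), (array([271.9786655 , 171.15128702]), array([285.99492802, 185.23764246]))]
```

Sprayer button is at (326,214), putting it at about (0.656, 0.150). The red sprayer (342,285) and the white tag are clear of the finger line. Descending to grip.

Request:
{"op": "jog_arm", "data": {
  "deltas": [0, 0, 0, 2.5, 4.5, -10, 1, 0, 0, 0, 2.5, 4.5, -40, 1, 0, 0, 0, 2.5, 4.5, -75, 1, 0, 0, 0, 2.5, 4.5, -105, 1, 0, 0, 0, 2.5, 4.5, -120, 1, 0, 0, 0, 2.5, 4.5, -128, 1, 0, 0, 0, 2.5, 4.5, -129, 1, 0, 0, 0, 2.5, 4.5, -129, 0.8, 0, 0, 0, 2.5, 4.5, -129, 0.6, 0, 0, 0, 2.5, 4.5, -129, 0.4, 0, 0, 0, 2.5, 4.5, -129, 0.2, 0, 0, 0, 2.5, 4.5, -129, 0.2, 0, 0, 0, 2.5, 4.5, -129, 0.2, 0, 0, 0, 2.5, 4.5, -129, 0.2, 0, 0, 0, 2.5, 4.5, -129, 0.2]
}}

```text
clock: 21.1
position: [0.6575, 0.151, 0.0369]
ee_rot: [0.001, 0.384, 0.923, 0.001]
contact_force: [-1.0, -0.2, 5.8]
width: 0.0389
gripper_force: 30.9
```

Request:
{"op": "jog_arm", "data": {
  "deltas": [0, 0, 0, 0, 0, 8, 0.2, 0, 0, 0, 0, 0, 25, 0.2, 0, 0, 0, 0, 0, 50, 0.2, 0, 0, 0, 0, 0, 70, 0.2, 0, 0, 0, -15, -1, 75, 0.2, 0, 0, 0, -45, -2, 75, 0.2, 0, 0, 0, -80, -3, 75, 0.2, 0, 0, 0, -115, -5, 75, 0.2, 0, 0, 0, -150, -6, 75, 0.2, 0, 0, 0, -185, -8, 75, 0.2, 0, 0, 0, -210, -9, 75, 0.2, 0, 0, 0, -222, -9.5, 75, 0.2, 0, 0, 0, -224, -9.5, 75, 0.2, 0, 0, 0, -224, -9.5, 75, 0.2, 0, 0, 0, -224, -9.5, 75, 0.2, 0, 0, 0, -224, -9.5, 75, 0.2]
}}

```text
clock: 22.7
position: [0.4341, 0.1414, 0.1105]
ee_rot: [0.0, 0.384, 0.923, 0.0]
contact_force: [-0.4, 0.0, -0.6]
width: 0.0391
gripper_force: 30.5
```

```bash
python3 - <<'E'
from h import *
s=manip.get_state(); c=imaging.calibration("wrist"); im=imaging.get_image("wrist"); t=imaging.get_image("side"); print(s["position"],s["width"])
# measure white button in hand
hsv=cv2.cvtColor(im,cv2.COLOR_BGR2HSV); b=s["position"][2]-.0369
p=proj("wrist",[[*s["position"][:2],b+.088],[*s["position"][:2],b+.056],[.433,.1415,.013]],c); print(p)
cx,cy=p[0].astype(int); x0,y0=cx-50,cy-60
m=((hsv[...,1]<40)&(hsv[...,2]>110)).astype(np.uint8)[y0:cy+60,x0:cx+50]
n,_,st,ce=cv2.connectedComponentsWithStats(m); print([(st[i][4],(ce[i]+[x0,y0]).round(1).tolist()) for i in range(1,n) if st[i][4]>30])
o=np.zeros((440,780,3),np.uint8); o[:400,:640][:, :]=0; o[:330,:440]=cv2.resize(im[70:400,100:540],(440,330)); o[:300,440:]=cv2.resize(t[130:280,170:340],(340,300),interpolation=cv2.INTER_CUBIC)
cv2.imwrite("pics/w10.png",o)
E
```

```text
[0.43412272 0.14140723 0.1105307 ] 0.0390595951812127
[[315.7842154  341.81049921]
 [315.93352005 289.05067724]
 [315.30039423 207.52279188]]
[(np.int32(3289), [324.2, 315.6])]
```

Held firmly over the dish centre. Lowering.

Request:
{"op": "jog_arm", "data": {
  "deltas": [0, 0, 0, 0, 0, -20, 0.2, 0, 0, 0, 0, 0, -40, 0.2, 0, 0, 0, 0, 0, -55, 0.2, 0, 0, 0, 0, 0, -60, 0.2, 0, 0, 0, 0, 0, -63, 0.2, 0, 0, 0, 0, 0, -64, 0.2, 0, 0, 0, 0, 0, -65, 0.2, 0, 0, 0, 0, 0, -66, 0.2, 0, 0, 0, 0, 0, -67, 0.2, 0, 0, 0, 0, 0, -67, 0.2]
}}

```text
clock: 23.8
position: [0.4329, 0.1414, 0.0439]
ee_rot: [0.0, 0.384, 0.923, 0.0]
contact_force: [-0.8, -0.6, 1.5]
width: 0.039
gripper_force: 30.6
```

Request:
{"op": "jog_arm", "data": {
  "deltas": [0, 0, 0, 0, 0, -0.5, 0.2, 0, 0, 0, 0, 0, -0.5, 0.5, 0, 0, 0, 0, 0, -0.5, 0.7, 0, 0, 0, 0, 0, -0.5, 0.9, 0, 0, 0, 0, 0, 0, 0.9, 0, 0, 0, 0, 0, 20, 0.9, 0, 0, 0, 0, 0, 60, 1, 0, 0, 0, 0, 0, 100, 1, 0, 0, 0, 0, 0, 125, 1, 0, 0, 0, 0, 0, 125, 1]
}}

```text
clock: 24.8
position: [0.4352, 0.1418, 0.1721]
ee_rot: [0.004, 0.384, 0.923, 0.002]
contact_force: [0.3, -0.4, 0.0]
width: 0.085
gripper_force: 0.0
```

Request:
{"op": "jog_arm", "data": {
  "deltas": [0, 0, 4, 16, -40, 0, 1, 0, 0, 8, 32, -80, 0, 1, 0, 0, 12, 48, -120, 0, 1, 0, 0, 16, 64, -160, 0, 1, 0, 0, 18.5, 80, -200, 0, 1, 0, 0, 18.5, 96, -240, 0, 1, 0, 0, 18.5, 112, -280, 0, 1, 0, 0, 18.5, 128, -320, 0, 1, 0, 0, 18.5, 144, -360, -20, 1, 0, 0, 18.5, 160, -400, -30, 1, 0, 0, 18.5, 172, -430, -40, 1, 0, 0, 18.5, 177, -440, -40, 1, 0, 0, 18.5, 177, -440, -40, 1, 0, 0, 18.5, 177, -440, -40, 1, 0, 0, 18.5, 177, -440, -40, 1]
}}

```text
clock: 26.3
position: [0.6092, -0.2969, 0.1289]
ee_rot: [-0.0, 0.23, 0.973, 0.0]
contact_force: [-0.4, 0.6, 1.4]
width: 0.0852
gripper_force: 0.0
```

```bash
python3 - <<'E'
from h import *
s=manip.get_state(); c=imaging.calibration("wrist"); im=imaging.get_image("wrist"); print(s["position"],s["ee_rot"])
cv2.imwrite("w11.png",im)
q=s["ee_rot"]; print("tool y yaw",np.degrees(2*np.arctan2(q[2],q[1]))-90)
hsv=cv2.cvtColor(im,cv2.COLOR_BGR2HSV)
m=((hsv[...,0]>8)&(hsv[...,0]<24)&(hsv[...,1]>90)&(hsv[...,2]>110)).astype(np.uint8)
n,lab,st,ce=cv2.connectedComponentsWithStats(m)
for i in range(1,n):
    if st[i][4]>300: 
        k=cv2.findContours((lab==i).astype(np.uint8),0,1)[0][0][:,0]; P=ray("wrist",k,.008,c)[:,:2].astype(np.float32)*1000
        print(st[i].tolist(),ce[i].round(1),cv2.minAreaRect(P),cv2.fitLine(P,2,0,.01,.01).ravel())
E
```

```text
[ 0.60918683 -0.29689791  0.12891022] [-2.29295131e-04  2.29766459e-01  9.73245690e-01  3.84663499e-04]
tool y yaw 63.43335204468738
[309, 152, 26, 101, 2392] [321.3 198.7] ((614.8713989257812, -294.45538330078125), (22.99759864807129, 97.3699951171875), 63.47438430786133) [ 8.9619166e-01 -4.4366711e-01  6.0939746e+02 -2.9177426e+02]
```

Tag found at wrist (321,199), measuring 97×23 mm with its axis at -26°, so it matches. Descending to grip it.

Request:
{"op": "jog_arm", "data": {
  "deltas": [0, 0, 0, 4.5, 1.5, -40, 0.7, 0, 0, 0, 4.5, 1.5, -80, 0.6, 0, 0, 0, 4.5, 1.5, -100, 0.6, 0, 0, 0, 4.5, 1.5, -110, 0.6, 0, 0, 0, 4.5, 1.5, -115, 0.6, 0, 0, 0, 4.5, 1.5, -118, 0.5, 0, 0, 0, 4.5, 1.5, -118, 0.4, 0, 0, 0, 4.5, 1.5, -118, 0.3, 0, 0, 0, 4.5, 1.5, -118, 0.2, 0, 0, 0, 4.5, 1.5, -118, 0.1, 0, 0, 0, 4.5, 1.5, -118, 0.1, 0, 0, 0, 4.5, 1.5, -118, 0.1, 0, 0, 0, 4.5, 1.5, -118, 0.1]
}}

```text
clock: 27.65
position: [0.615, -0.2977, 0.012]
ee_rot: [0.001, 0.23, 0.973, -0.0]
contact_force: [-0.2, 0.0, 6.5]
width: 0.0233
gripper_force: 30.9
```

Request:
{"op": "jog_arm", "data": {
  "deltas": [0, 0, 0, 0, 0, 10, 0.1, 0, 0, 0, 0, 0, 40, 0.1, 0, 0, 0, 0, 0, 75, 0.1, 0, 0, 0, 0, 0, 100, 0.1, 0, 0, 6, -18, 31, 100, 0.1, 0, 0, 12, -36, 62, 100, 0.1, 0, 0, 18, -54, 93, 100, 0.1, 0, 0, 24, -72, 124, 100, 0.1, 0, 0, 26.5, -90, 155, 100, 0.1, 0, 0, 26.5, -108, 186, 100, 0.1, 0, 0, 26.5, -126, 217, 100, 0.1, 0, 0, 26.5, -144, 248, 100, 0.1, 0, 0, 26.5, -162, 279, 100, 0.1, 0, 0, 26.5, -176, 303, 100, 0.1, 0, 0, 26.5, -181, 309, 100, 0.1, 0, 0, 26.5, -181, 309, 100, 0.1, 0, 0, 26.5, -181, 309, 100, 0.1, 0, 0, 26.5, -181, 309, 100, 0.1]
}}

```text
clock: 29.45
position: [0.4343, 0.0109, 0.1107]
ee_rot: [0.001, 0.002, 1.0, -0.0]
contact_force: [0.5, 0.0, -0.1]
width: 0.0227
gripper_force: 30.2
```

```bash
python3 - <<'E'
from h import *
s=manip.get_state(); c=imaging.calibration("wrist"); im=imaging.get_image("wrist"); print(s["position"],s["ee_rot"],s["width"])
z=s["position"][2]-.012+.008
hsv=cv2.cvtColor(im,cv2.COLOR_BGR2HSV)
cv2.imwrite("pics/w12.png",im)
def rep(name,m,z):
    n,lab,st,ce=cv2.connectedComponentsWithStats(m.astype(np.uint8))
    for i in range(1,n):
        if st[i][4]>800:
            k=cv2.findContours((lab==i).astype(np.uint8),0,1)[0][0][:,0]; P=ray("wrist",k,z,c)[:,:2].astype(np.float32)*1000
            print(name,st[i].tolist(),ce[i].round(1),cv2.minAreaRect(P),P.min(0),P.max(0))
rep("tag",(hsv[...,0]>8)&(hsv[...,0]<22)&(hsv[...,1]>80)&(hsv[...,1]<190)&(hsv[...,2]>110),z)
rep("strip",(hsv[...,0]>22)&(hsv[...,0]<34)&(hsv[...,1]>190)&(hsv[...,2]>70),.016)
E
```

```text
[0.43431932 0.0108584  0.11069995] [ 6.09247732e-04  1.66468940e-03  9.99998401e-01 -2.35222992e-04] 0.022699475430087997
tag [122, 156, 103, 100, 3355] [179.5 189.6] ((400.1621398925781, -57.826988220214844), (52.638328552246094, 44.37241744995117), 28.825651168823242) [376.5968   -86.593056] [429.45703  -35.220592]
tag [293, 168, 49, 112, 4671] [316.8 216.6] ((413.3234558105469, 11.61757755279541), (24.4970703125, 60.94033432006836), 89.88037109375) [382.82974    -0.6507855] [443.7886    23.847439]
tag [295, 287, 43, 49, 1228] [317.1 310.7] ((465.4961242675781, 11.175086975097656), (32.65484619140625, 23.221763610839844), 1.6805262565612793) [448.88364    -0.8723351] [481.82898   22.494993]
strip [287, 141, 66, 102, 2611] [323.5 172.2] ((421.0404357910156, 13.41617202758789), (85.98382568359375, 51.44475173950195), 0.4158822000026703) [378.073    -12.382152] [464.20053   39.311497]
```

View pics/w12.png

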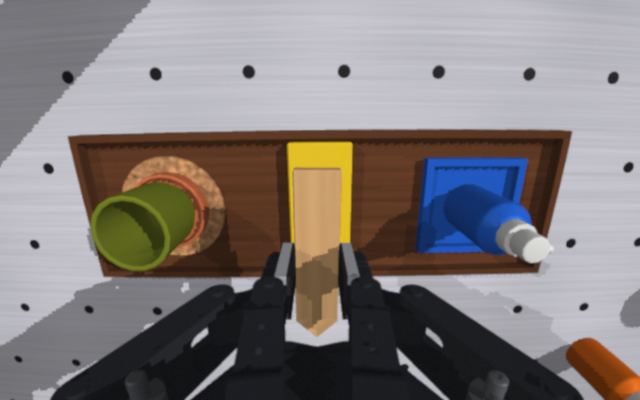

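The sprayer stands upright in the dish (485,215) and the pot in the saucer. The held tag is centred at (317,250) over the strip (320,141), aligned within 1°, and needs a shift of about 1.5 mm in x and y. Lowering.

Request:
{"op": "jog_arm", "data": {
  "deltas": [0, 0, 0, 1.5, 1.5, -25, 0.1, 0, 0, 0, 1.5, 1.5, -50, 0.1, 0, 0, 0, 1.5, 1.5, -68, 0.1, 0, 0, 0, 1.5, 1.5, -75, 0.1, 0, 0, 0, 1.5, 1.5, -78, 0.1, 0, 0, 0, 1.5, 1.5, -80, 0.1, 0, 0, 0, 1.5, 1.5, -81, 0.1, 0, 0, 0, 1.5, 1.5, -82, 0.1, 0, 0, 0, 1.5, 1.5, -82.5, 0.1, 0, 0, 0, 1.5, 1.5, -82.5, 0.1]
}}

```text
clock: 30.5
position: [0.4348, 0.0134, 0.0283]
ee_rot: [0.0, 0.001, 1.0, -0.0]
contact_force: [0.5, 0.4, -0.7]
width: 0.0227
gripper_force: 30.2
```

Request:
{"op": "jog_arm", "data": {
  "deltas": [0, 0, 0, 0, -0.5, -0.5, 0.1, 0, 0, 0, 0, -0.5, -1, 0.1, 0, 0, 0, 0, -0.5, -1, 0.1, 0, 0, 0, 0, -0.5, -1, 0.1]
}}

```text
clock: 30.9
position: [0.4348, 0.0131, 0.0279]
ee_rot: [0.0, 0.001, 1.0, 0.0]
contact_force: [-1.9, 2.3, 9.8]
width: 0.0233
gripper_force: 31.2
```

Contact at the expected height. Releasing and lifting clear.

Request:
{"op": "jog_arm", "data": {
  "deltas": [0, 0, 0, 0, 0, 0.5, 0.2, 0, 0, 0, 0, 0, 0.5, 0.4, 0, 0, 0, 0, 0, 0.5, 0.5, 0, 0, 0, 0, 0, 1, 0.5, 0, 0, 0, 0, 0, 10, 0.5, 0, 0, 0, 0, 0, 40, 0.5, 0, 0, 0, 0, 0, 80, 0.5, 0, 0, 0, 0, 0, 120, 0.5, 0, 0, 0, 0, 0, 150, 0.5, 0, 0, 0, 0, 0, 150, 0.5, 0, 0, 0, 0, 0, 150, 0.5]
}}

```text
clock: 32.0
position: [0.4347, 0.0128, 0.1778]
ee_rot: [0.001, 0.001, 1.0, -0.0]
contact_force: [0.4, -0.3, -0.2]
width: 0.0426
gripper_force: 0.0
```

```bash
python3 - <<'E'
from h import *
s=manip.get_state(); c=imaging.calibration("wrist"); im=imaging.get_image("wrist"); t=imaging.get_image("side"); print(s["position"],s["width"],s["contact_force"])
hsv=cv2.cvtColor(im,cv2.COLOR_BGR2HSV)
def rep(name,m,z,fill=False):
    n,lab,st,ce=cv2.connectedComponentsWithStats(m.astype(np.uint8))
    for i in range(1,n):
        if st[i][4]>800:
            k=cv2.findContours((lab==i).astype(np.uint8),0,1)[0][0][:,0]; P=ray("wrist",k,z,c)[:,:2].astype(np.float32)*1000
            r=cv2.minAreaRect(P); print(name,st[i].tolist(),np.round(r[0],1),np.round(r[1],1),round(r[2],1))
rep("tag",(hsv[...,0]>8)&(hsv[...,0]<22)&(hsv[...,1]>80)&(hsv[...,1]<190)&(hsv[...,2]>90),.024)
rep("strip",(hsv[...,0]>22)&(hsv[...,0]<34)&(hsv[...,1]>190)&(hsv[...,2]>70),.016)
o=np.zeros((600,800,3),np.uint8); o[:320,:800]=cv2.resize(im[100:310,60:585],(800,320)); o[330:600,:486]=cv2.resize(t[100:300,160:520],(486,270),interpolation=cv2.INTER_CUBIC)
cv2.imwrite("pics/fin.png",o)
E
```

```text
[0.43467413 0.01282211 0.17777346] 0.042614697522131095 [ 0.40907558 -0.33156626 -0.23514469]
tag [305, 141, 25, 94, 2124] [433.2  13. ] [24.2 99.3] 89.2
tag [159, 146, 83, 83, 2705] [ 427.2 -101.9] [87.8 73. ] 28.7
strip [291, 135, 52, 103, 2790] [434.2  13.4] [112.   51.7] 0.4
```

View pics/fin.png

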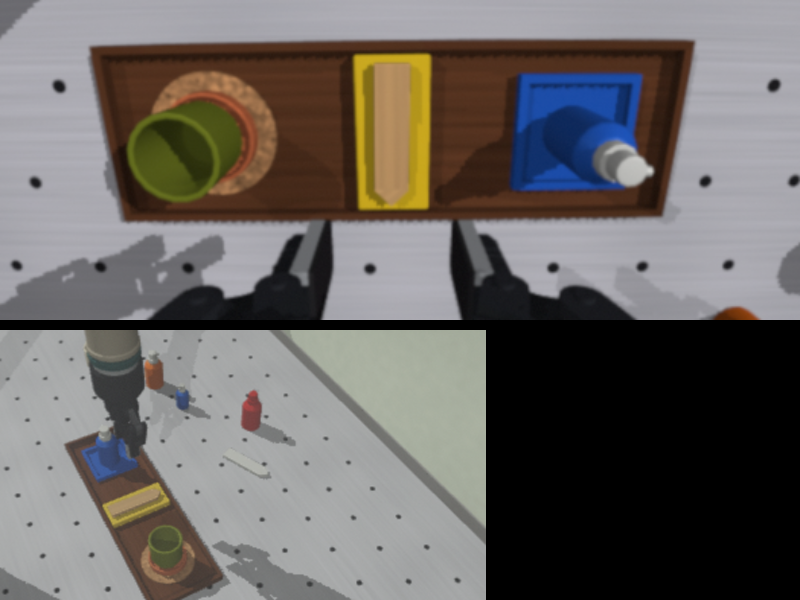

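The tag is centred on the strip to within 1 mm and 1.2°. The pot is upright in the saucer and the sprayer is upright in the dish. The gripper is empty and well clear, so I'm handing in.

```bash
python3 -c "
from rig import manip; print(manip.sign_off())"
```

```text
the job is handed in; nothing more can be done
None
```

The job is handed in after about 32 s of the 122 s allowed: saucer centred on the cork pad, olive pot upright in it, blue sprayer upright in the dish, wooden tag along the middle of the strip, and the cream pot, orange sprayer and white tag never touched.

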